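# Feed the bottom carrier plate from the stacker under the scanner hood

### The arm

A 6-joint arm with a two-finger parallel gripper is mounted at the origin on a cart in front of the work surface, level with it; the furniture and walls round the work are solid. World frame = base frame: x ahead of the robot, y to its left, z up, the work surface at z = 0. Lengths are in m, angles in rad, forces in N, time in s.
With the tool pointing down it reaches from about 0.2 to 0.875 m from the base axis. Payload 3.4 kg.
Tool frame: the origin (TCP) lies at the very end of the fingers, on their centre line; the grasp point (between the pads) lies 19 mm behind it; y points along the fingers, z is the direction in which the jaws open and shut, and the axes are right-handed (so a half turn about y gives the same grasp; the last joint's range is limited). The gripper opens to 94 mm and grips with 3 to 60 N. Pads are 16 mm wide; open, the fingers measure 119 mm over their backs; the gripper's body (75 mm by 177 mm) begins 78 mm behind the grasp point.
Start: joints at [-1.275, 0.276, 1.505, -0, 1.361, -0.121], TCP at [0.233, -0.526, 0.205] pointing down, gripper open.
Joint ranges: [-2.89, 2.89], [-0.75, 2.08], [0.22, 2.7], [-1.18, 4.32], [0.11, 2.71], [-2.7, 2.7]. Speed limits (rad/s): [2.57, 2.57, 3.14, 3.14, 3.14, 3.14].

### API

Orientations are given as a unit quaternion [x, y, z, w].
In Python, from cell import * gives the robot as it stands.
- The arm moves only by the shell command python3 -m jog 'ROWS'. ROWS is JSON, a list of rows, each a list of 5 numbers: the closure in counts, from 0 (fully open) to 255 (shut), then the shift along the tool's x, y, z in cm, then the turn about the tool's y in degrees. A call has 1 to 5 rows; each row shifts and turns the pose as measured when the row begins, along the tool's axes as they then stand; what a row does not reach is not made up. A row lasts 1/10 s, in which the tool goes at most 50 mm and 8.59 degrees, less where a joint would pass 70% of its speed; a pose out of reach is approached as far as the arm can. A call with a gripper value outside its range is refused whole. The fingers move at their own pace and stop on an object; the grip force is fixed at half the most. Time passes only in rows, so rows that do not move let the fingers close. It gives the time, the measured TCP pose, the force and the opening at its end, in the units of the state.
- get_state(): the state, without advancing time (a new reading comes with each control period).
- snapshot(name): name is "scene" or "top"; returns a dict with "image" (400x640x3 uint8, red, green, blue), "K" (3x3 intrinsics, pixels), "world_from_camera" (4x4, takes a point from camera to world coordinates). Camera axes: x right, y down, z forward; pixel columns grow to the right and rows downward; lengths in m; the calibration is good to about 2 mm. A picture is of the moment at which its call begins. There is no depth.
- hand_in(): hands the job in, once; it reports no verdict.
The state is a dict: "t": time; "joints": joint angles; "joint_vel": joint speeds; "tau": joint torques, N m; "eef_pos": TCP position; "eef_rot": TCP orientation; "wrist_force": force on the tool from outside, world axes, zero at the start; "ft_torque": the same for the moment, N m; "opening": opening from 0.0 (shut) to 1.0 (fully open).
Only numpy, scipy, OpenCV 4.12 (cv2) and the standard library are available. Lean on these libraries where they do the work, as an engineer would, in place of code of your own. Each camera call takes 0.05 s, during which the arm holds its last target.

### The job

Take the label roll that lies in the way off the plate station and put it down flat on the bench. Then slide only the bottom carrier plate out of the magazine towards the near stop, without lifting it, so that the rest drop down and lie flat in the magazine; finally slide it sideways under the scanner hood, fully home against the end wall. Leave the tape and the two bottles as they stand.

Things in the scene. Friction and masses are not known exactly. Their poses are not given: they have to be found in the camera images.
- station: Fixed grey board 358 x 251 x 8 mm on the bench; plates slide on its top, 8 mm above the bench. Origin on the bench plane under the outlet; figures are in mm along its axes (x from the table into the magazine, y to the hood). Open table: x -174 to -6, y -85 to 55. Magazine (open-topped aluminium bin, 60 mm above the board): x 0 to 168. Housing 50 mm high: x 12 to 160, y 72 to 160.
- outlet (a point): Middle of the magazine's outlet at board level, on the outer face of its gate (station x -6, y 0). The outlet is 17 mm high and 113 mm wide; the gate is 6 mm thick. Same axes as the station; plates come out towards -x.
- near_stop (a point): Foot of the near stop's inner face, in line with the outlet (station x -174, y 0): a strip along y (y -60 to 160), 12 mm high and 8 mm thick, which bounds the table on the robot's side. 168 mm from the outlet; a plate is 160 mm long.
- hood_mouth (a point): Middle of the mouth of the scanner hood at board level (station x -90, y 55). The space under the hood is 20 mm high and 168 mm wide (x -174 to -6); the hood's top is 60 mm above the bench. A plate pushed along +y goes in only when it has left the outlet completely and lies about square against the near stop.
- end_wall (a point): Foot of the end wall under the hood (station x -90, y 152), 97 mm inside the mouth. A plate home against it has its centre 55 mm before it and its trailing edge still 13 mm outside the hood's mouth.
- plate_1: Bottom carrier plate: flat white plastic, 160 (x) x 110 (y) x 12 mm, grey round marks on top, about 0.12 kg. Origin: centre of the underside, axes as the station's. A finger window right through it, 30 (x) x 56 (y) mm, centred at x -53, y 0, leaves a bar 12 mm wide at the -x edge. At the start it sticks 52 to 64 mm out of the magazine (46 to 58 mm past the gate), the window in the open.
- plate_2: Second plate from below, of the same shape and size as plate_1, wholly inside the magazine, resting on plate_1. When plate_1 leaves, it is held back by the gate, tips and drops 12 mm onto the board. Origin at the centre of its underside.
- plate_3: Third plate, same shape, on plate_2. Origin at the centre of its underside.
- plate_4: Top plate, same shape, on plate_3. Origin at the centre of its underside.
- label_roll: Loose roll of white labels, 58 mm in diameter, 28 mm high, lying flat (axis up) on the table in front of the outlet, in the plate's way; 45 g. Origin at the centre of its underside. Free bench to put it on lies beside the table, e.g. centred at station x = -148, y = -140 mm.
- tape: Bystander: ring of adhesive tape lying flat on the bench, 98 mm across, 25 mm high, on the -y side of the station. Origin at the centre of its underside.
- bottle_0: Bystander: white reagent bottle with screw cap, 35 x 58 x 78 mm, standing on the bench on the -y side of the station. Origin at the centre of its underside.
- bottle_1: Bystander: brown reagent bottle with screw cap, 35 x 58 x 78 mm, standing on the bench on the +y side of the station, beyond the hood. Origin at the centre of its underside.
Not all that is in view belongs to the job. Leave any purple look-alike of the label_roll alone.

How it is judged:
On the way, in this order (a step that is already met when the one before it is completed fails the run):
1. the label roll lies flat on the bench, off the station (height (world z) of label_roll below 0.005 m and angle between label_roll's own z axis and vertical below 0.1 rad), for 0.2 s.
2. plate_1 is completely out of the magazine and plate_2 has dropped to the board (x of plate_1 in the frame of station below -0.085 m and z of plate_2 in the frame of station below 0.011 m), for 0.1 s.
At the end, for the whole second after the job is handed in: plate_1 lies flat and square (within 3 degrees) under the hood within 5 mm of the end wall; plates 2, 3 and 4 lie flat on one another on the magazine's floor, none more than about 10 mm out of the outlet; the label roll lies flat on the bench, off the station; all at rest (all of step 1 and y of plate_1 in the frame of station above 0.092 m and z of each of plate_1, plate_2 in the frame of station below 0.011 m and angle between the x axis of plate_1 and the x axis of station, either way round below 0.06 rad and linear speed of each of plate_1, label_roll below 0.02 m/s and x of each of plate_2, plate_3, plate_4 in the frame of station above 0.07 m and z of plate_3 in the frame of station below 0.023 m and z of plate_4 in the frame of station below 0.035 m and angle between plate_4's own z axis and vertical below 0.04 rad and height (world z) of label_roll above -0.005 m); the robot touches nothing.
It fails at once if plate_1 is lifted or tipped instead of slid (z of plate_1 in the frame of station above 0.03 m or angle between plate_1's own z axis and vertical above 0.25 rad).
It fails at once if a second plate comes out of the magazine (x of any of plate_2, plate_3, plate_4 in the frame of station below 0.04 m).
It fails at once if the tape or a bottle is moved more than 20 mm or tipped (distance of any of tape, bottle_0, bottle_1 from where it was at the start of the episode above 0.02 m or angle between any of tape, bottle_0, bottle_1's own z axis and vertical above 0.3 rad).
It also fails if it takes over 67 s, if anything falls off the work surface, if the arm or the gripper's body presses on something with over 40 N, if the wrist force passes 120 N, or if a joint passes its speed limit or range.

## Working session

There is one attempt and no reset: what is moved stays moved. The work goes in short steps, Python scripts to look and compute and a shell command to move; the robot and the scene stay as the last step left them, time stands still between calls to the robot, and variables do not carry over. Pictures are saved under pics/ and viewed, and the job is handed in when it is done.

```bash
mkdir -p pics; ls
python3 - <<'E'
from cell import *
import cv2,numpy as np
s=get_state();print({k:np.round(v,3) for k,v in s.items()})
for n in("scene","top"):
    d=snapshot(n);cv2.imwrite(f"pics/{n}0.png",d["image"][:,:,::-1]);print(n,d["K"],np.round(d["world_from_camera"],4))
E
```

```text
pics
{'t': np.float64(0.0), 'joints': array([-1.275,  0.277,  1.506, -0.   ,  1.361, -0.121]), 'joint_vel': array([ 0.   , -0.002,  0.   , -0.001, -0.   ,  0.001]), 'tau': array([-0.0000e+00, -4.0458e+01, -2.3723e+01,  7.0000e-02,  3.5000e-02,
       -0.0000e+00]), 'eef_pos': array([ 0.233, -0.525,  0.205]), 'eef_rot': array([-0.146,  0.692, -0.691,  0.146]), 'wrist_force': array([-0.966, -1.299, -0.32 ]), 'ft_torque': array([-0.01 ,  0.033,  0.06 ]), 'opening': np.float64(1.0)}
scene [[483.87505906   0.         316.33561812]
 [  0.         483.87505906 195.91569135]
 [  0.           0.           1.        ]] [[-0.7011 -0.499   0.5094  0.0309]
 [-0.713   0.4977 -0.4938  0.3315]
 [-0.0071 -0.7094 -0.7048  0.8484]
 [ 0.      0.      0.      1.    ]]
top [[455.31773569   0.         314.76938274]
 [  0.         455.31773569 198.78735242]
 [  0.           0.           1.        ]] [[-0.0249 -0.982   0.1873  0.3617]
 [-0.9997  0.0233 -0.0104 -0.1942]
 [ 0.0058 -0.1875 -0.9823  1.1769]
 [ 0.      0.      0.      1.    ]]
```

View pics/scene0.png

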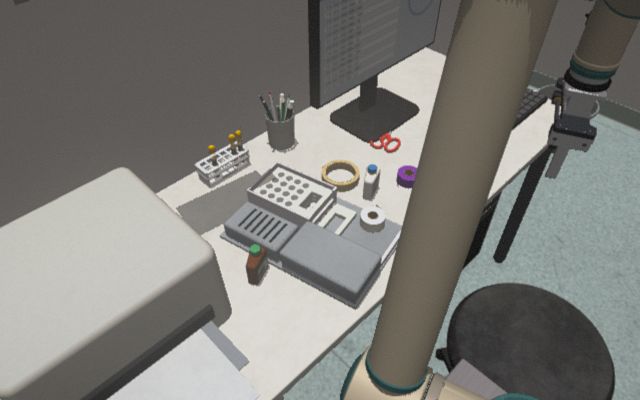

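View pics/top0.png

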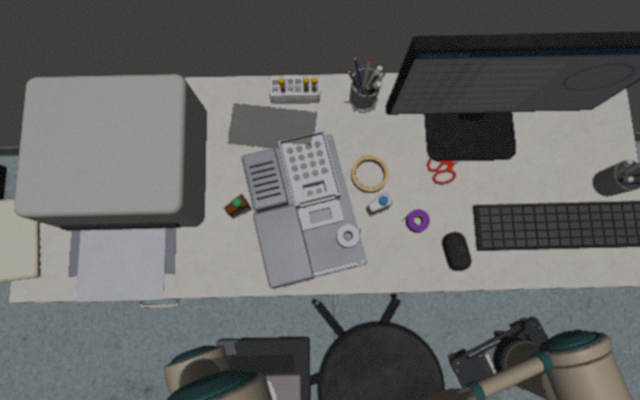

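The scene view shows the station with its magazine, hood and roll around (370,218). The top view has the roll at about (347,236), the window at (321,215), the white bottle at (379,204), the tape at (369,173), the brown bottle at (236,205) and the purple look-alike at (418,220). I'll enlarge the station next.

```bash
cat > h.py <<'E'
from cell import *
import cv2,numpy as np
def crop(n,name,x0,y0,w,h,f):
    d=snapshot(n);im=d["image"][y0:y0+h,x0:x0+w,::-1]
    im=cv2.resize(im,None,fx=f,fy=f,interpolation=cv2.INTER_CUBIC)
    for i in range(0,w,20): cv2.putText(im,str(x0+i),(i*f,10),0,.35,(0,0,255),1); cv2.line(im,(i*f,12),(i*f,18),(0,0,255),1)
    for i in range(0,h,20): cv2.putText(im,str(y0+i),(0,i*f+4),0,.35,(0,0,255),1)
    cv2.imwrite(f"pics/{name}.png",im);return d
def px2w(d,uv,z):
    uv=np.atleast_2d(uv).astype(float)
    r=np.c_[(uv[:,0]-d["K"][0,2])/d["K"][0,0],(uv[:,1]-d["K"][1,2])/d["K"][1,1],np.ones(len(uv))]
    T=d["world_from_camera"];r=r@T[:3,:3].T;o=T[:3,3]
    return o+r*((z-o[2])/r[:,2])[:,None]
def w2px(d,P):
    T=np.linalg.inv(d["world_from_camera"]);p=np.atleast_2d(P)@T[:3,:3].T+T[:3,3]
    q=p@d["K"].T;return q[:,:2]/q[:,2:]
E
python3 - <<'E'
from h import *
crop("top","topc",230,120,190,145,4)
crop("scene","scenec",215,155,195,150,4)
E
```

```text
(no output)
```

View pics/topc.png

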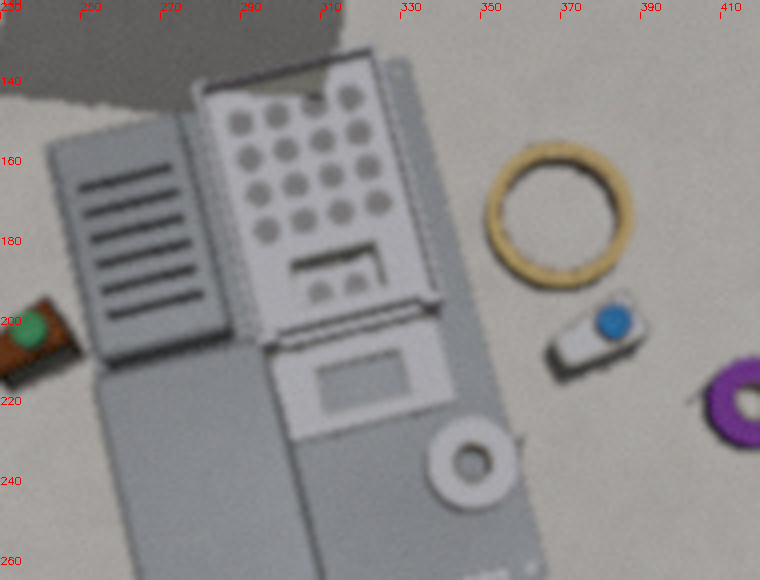

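View pics/scenec.png

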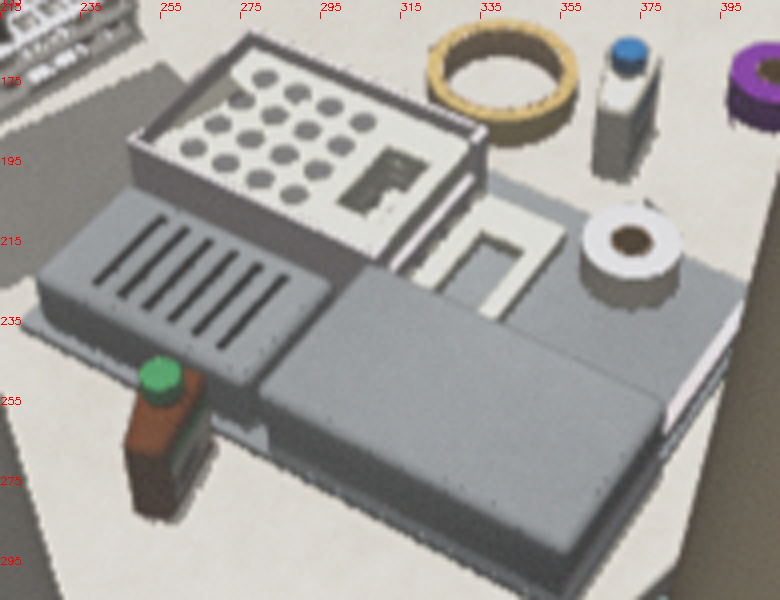

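Run:
```python
from h import *
d=crop("top","topd",240,190,140,105,5)
im=cv2.imread("pics/topc.png")
P=lambda uv,z:print(np.round(px2w(d,uv,z),4).tolist())
P([(308.9,211.7),(330.3,207.2),(332.5,218.2),(310.8,223.2)],.02)   # window
P([(303,230),(343.7,219.5)],.02)
P([(347.8,235.8)],.036)
P([(295.8,206),(339,195.5),(323.5,132.5),(279.5,142.5)],.068)
```

```text
[[0.5488, -0.1904, 0.02], [0.5592, -0.2459, 0.02], [0.5304, -0.2506, 0.02], [0.5188, -0.1946, 0.02]]
[[0.5018, -0.1743, 0.02], [0.5264, -0.2792, 0.02]]
[[0.4825, -0.2868, 0.036]]
[[0.556, -0.1586, 0.068], [0.58, -0.2662, 0.068], [0.7446, -0.2324, 0.068], [0.7206, -0.12, 0.068]]
```

View pics/topd.png

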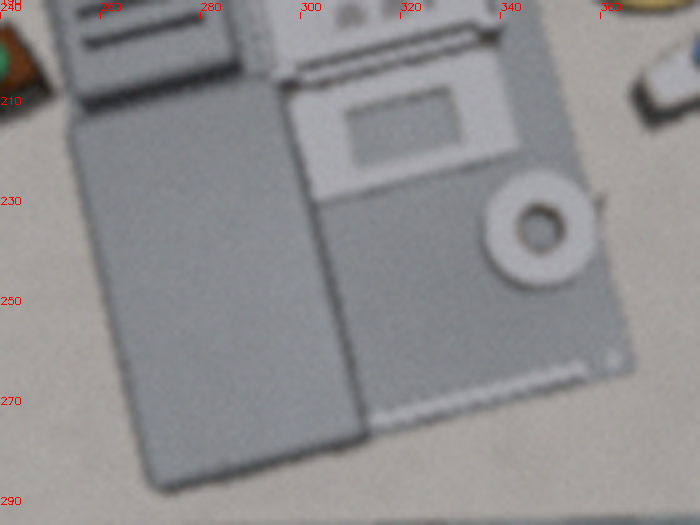

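Run:
```python
from h import *
d=snapshot("top")
def an(a,b,z):
    p=px2w(d,[a,b],z);v=p[1]-p[0];return np.round(p[:,:2],4).tolist(),round(np.hypot(*v[:2]),4),round(np.degrees(np.arctan2(v[1],v[0])),2)
print("hood E(mouth)",an((313.2,277.5),(296.5,206.5),.06))
print("hood W",an((271.5,288),(254.5,215),.06))
print("hood S",an((271.5,288),(313.2,277.5),.06))
print("hood N",an((254.5,215),(296.5,206.5),.06))
print("stop strip",an((314.5,274),(356.5,263.5),.02))
print("board E",an((366.5,264.5),(332,135),.008))
print("mag E",an((339,195.5),(323.5,132.5),.068))
print("mag W",an((295.8,206),(279.5,142.5),.068))
```

```text
hood E(mouth) ([[0.381, -0.1973], [0.5561, -0.16]], np.float64(0.1791), np.float64(12.03))
hood W ([[0.3586, -0.0964], [0.5372, -0.0556]], np.float64(0.1832), np.float64(12.88))
hood S ([[0.3586, -0.0964], [0.381, -0.1973]], np.float64(0.1034), np.float64(-77.48))
hood N ([[0.5372, -0.0556], [0.5561, -0.16]], np.float64(0.1061), np.float64(-79.74))
stop strip ([[0.3903, -0.2009], [0.4138, -0.3074]], np.float64(0.109), np.float64(-77.56))
board E ([[0.4112, -0.3339], [0.7578, -0.2571]], np.float64(0.355), np.float64(12.49))
mag E ([[0.58, -0.2662], [0.7446, -0.2324]], np.float64(0.1681), np.float64(11.61))
mag W ([[0.556, -0.1586], [0.7206, -0.12]], np.float64(0.169), np.float64(13.19))
```

```bash
cat >> h.py <<'E'
from scipy.spatial.transform import Rotation as R
TH=np.radians(12.4);O=np.array([.5709,-.2122]);X=np.array([np.cos(TH),np.sin(TH)]);Y=np.array([-X[1],X[0]])
def st(p): r=np.atleast_2d(p)[:,:2]-O; return np.round(np.c_[r@X,r@Y]*1000,1).tolist()
def wd(x,y): return O+X*x/1000+Y*y/1000
def tool():
    s=get_state();M=R.from_quat(s["eef_rot"]).as_matrix();p=s["eef_pos"]
    z=M[:2,2];a=np.degrees(np.arctan2(z@Y,z@X))
    print("t%.2f st"%s["t"],st(p)[0],"z%.1f"%(p[2]*1000),"jaw ang in st %.1f"%a,"down",np.round(M[:,1],3),"F",np.round(s["wrist_force"],1),"op %.3f"%s["opening"]);return p,M
def go(x,y,z):
    p,M=tool();t=np.r_[wd(x,y),z/1000];print("tool shift cm",np.round(M.T@(t-p)*100,2))
E
python3 - <<'E'
from h import *
p,M=tool();print(np.round(M,3))
d=snapshot("top");e=snapshot("scene")
print("roll top",st(px2w(d,[(347.8,235.8)],.036)),"scene",st(px2w(e,[(215+631/4,155+240/4)],.036)))
print("bottle base corner",st(px2w(d,[(230+565/4,120+380/4),(230+640/4,120+345/4)],0)),"cap",st(px2w(d,[(230+612/4,120+320/4)],.078)),"purple",st(px2w(d,[(418,221)],.02)),"tape",st(px2w(d,[(370,173.5)],.025)))
print("win scene",st(px2w(e,[(215+482/4,155+230/4),(215+528/4,155+248/4)],.02)))
print("stop end scene",st(px2w(e,[(215+742/4,155+292/4)],.02)))
go(-102,-54,120)
E
```

```text
t0.30 st [-397.6, -233.5] z205.2 jaw ang in st -78.5 down [-0.  0. -1.] F [ 0.3 -0.5 -0.2] op 1.000
[[-0.914 -0.     0.405]
 [-0.405  0.    -0.914]
 [-0.    -1.    -0.001]]
roll top [[-102.3, -53.9]] scene [[-101.9, -52.9]]
bottle base corner [[-61.1, -130.9], [-50.4, -184.9]] cap [[-41.2, -155.9]] purple [[-107.1, -240.2]] tape [[42.3, -152.3]]
win scene [[-18.5, -26.6], [-48.5, -28.8]]
stop end scene [[-168.1, -65.1]]
t0.40 st [-397.6, -233.6] z205.3 jaw ang in st -78.5 down [-0.  0. -1.] F [ 0.6 -0.7 -0.4] op 1.002
tool shift cm [-32.54   8.54 -11.72]
```

```bash
python3 -m jog '[[0,-4.6,0,-1.7,0],[0,-4.6,0,-1.7,0],[0,-4.6,0,-1.7,0],[0,-4.6,0,-1.7,0],[0,-4.6,0,-1.7,0]]'; python3 -m jog '[[0,-4.6,0,-1.6,0],[0,-4.6,0,-1.6,0],[0,0,3,0,6],[0,0,0,0,6],[0,0,0,0,0]]'; python3 -c "from h import *; go(-102,-53.5,60)"
```

```text
t: 0.9
eef_pos: [0.4101, -0.3571, 0.2043]
eef_rot: [0.142, -0.691, 0.694, -0.141]
wrist_force: [1.0, -1.1, 0.1]
opening: 0.996
t: 1.4
eef_pos: [0.4901, -0.283, 0.1742]
eef_rot: [0.068, -0.702, 0.705, -0.071]
wrist_force: [-0.3, -0.3, 0.5]
opening: 1.001
t1.40 st [-94.1, -51.8] z174.2 jaw ang in st -91.1 down [ 0.005 -0.004 -1.   ] F [-0.3 -0.3  0.5] op 1.001
tool shift cm [ 0.83 11.42  0.13]
```

```bash
python3 -m jog '[[0,0.8,4.5,0.1,-1],[0,0,4.5,0,0],[0,0,2.4,0,0],[0,0,0,0,0]]'; python3 -c "from h import *; go(-102,-53.5,17);crop('top','t1',230,120,190,145,4)"
```

```text
t: 1.8
eef_pos: [0.4847, -0.2888, 0.0599]
eef_rot: [0.076, -0.699, 0.706, -0.083]
wrist_force: [0.1, -0.4, 1.2]
opening: 1.002
t1.80 st [-100.6, -56.4] z59.9 jaw ang in st -89.5 down [ 0.01  -0.009 -1.   ] F [ 0.1 -0.4  1.2] op 1.002
tool shift cm [ 0.17  4.29 -0.33]
```

View pics/t1.png

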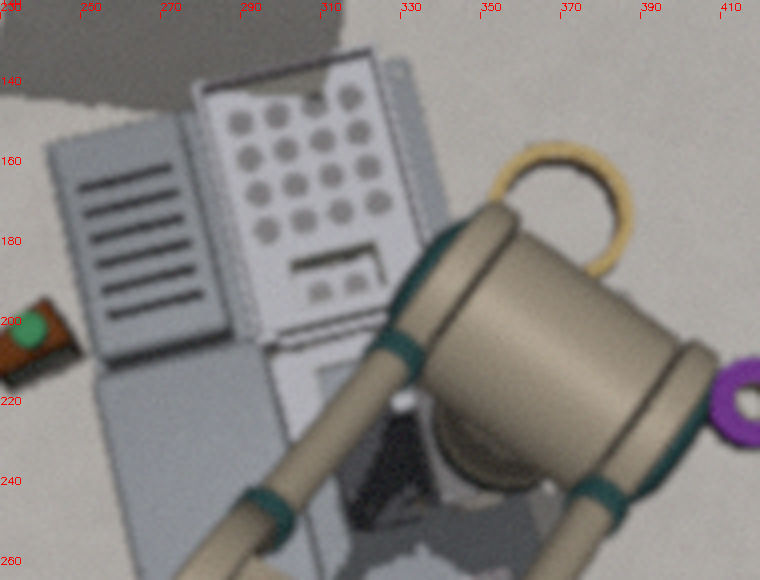

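The arm hides the roll in the top view; only the finger shows, near (330,240). The tool pose matches the measured roll centre, so I'll go down and close.

```bash
python3 -m jog '[[0,0.1,3,-0.3,0],[0,0,1.2,0,0],[0,0,0,0,0]]'; python3 -c "from h import *; go(-102,-53.5,17)"; python3 -m jog '[[255,0,0,0,0],[255,0,0,0,0],[255,0,0,0,0],[255,0,0,0,0],[255,0,0,0,0]]';python3 -c "from h import *; tool()"
```

```text
t: 2.15
eef_pos: [0.4885, -0.2914, 0.024]
eef_rot: [0.073, -0.695, 0.71, -0.086]
wrist_force: [0.8, 0.7, 0.5]
opening: 1.001
t2.15 st [-97.5, -59.7] z24.0 jaw ang in st -89.5 down [ 0.021 -0.018 -1.   ] F [0.8 0.7 0.5] op 1.001
tool shift cm [ 0.46  0.68 -0.64]
t: 2.65
eef_pos: [0.4919, -0.2943, 0.0297]
eef_rot: [0.071, -0.693, 0.712, -0.089]
wrist_force: [-1.2, -0.4, -1.1]
opening: 0.609
t2.65 st [-94.8, -63.2] z29.7 jaw ang in st -89.4 down [ 0.029 -0.024 -0.999] F [-1.2 -0.4 -1.1] op 0.609
```

The "hold" rows re-base on the measured pose, so the arm crept up and outward to z 29.7. I'll re-open part way, correct and re-grip quickly.

```bash
python3 -m jog '[[80,0,0,0,0],[80,-0.7,0,0.9,0]]'; python3 -c "from h import *; go(-102,-53.5,15);snapshot('top');go(-102,-53.5,15)"
```

```text
t: 2.85
eef_pos: [0.4999, -0.3006, 0.0304]
eef_rot: [0.071, -0.693, 0.712, -0.089]
wrist_force: [-0.5, 0.0, -0.3]
opening: 0.685
t2.85 st [-88.3, -71.0] z30.4 jaw ang in st -89.4 down [ 0.028 -0.023 -0.999] F [-0.5  0.  -0.3] op 0.685
tool shift cm [ 1.38  1.46 -1.81]
t2.90 st [-85.8, -74.4] z30.9 jaw ang in st -89.4 down [ 0.032 -0.026 -0.999] F [ 1.4 -1.1  0.3] op 0.681
tool shift cm [ 1.64  1.48 -2.16]
```

I typed that correction with the wrong sign, so the roll may have been pushed. Checking before doing anything else.

```bash
python3 -c "
from h import *
crop('scene','s2',280,130,130,130,6)
crop('top','t2',280,180,130,100,6)"
```

```text
(no output)
```

View pics/s2.png

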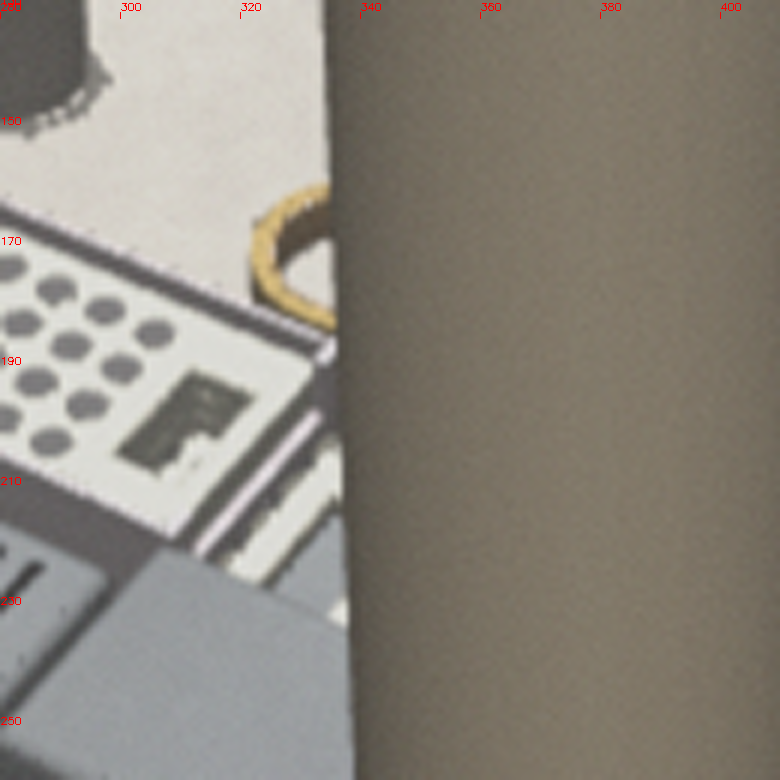

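View pics/t2.png

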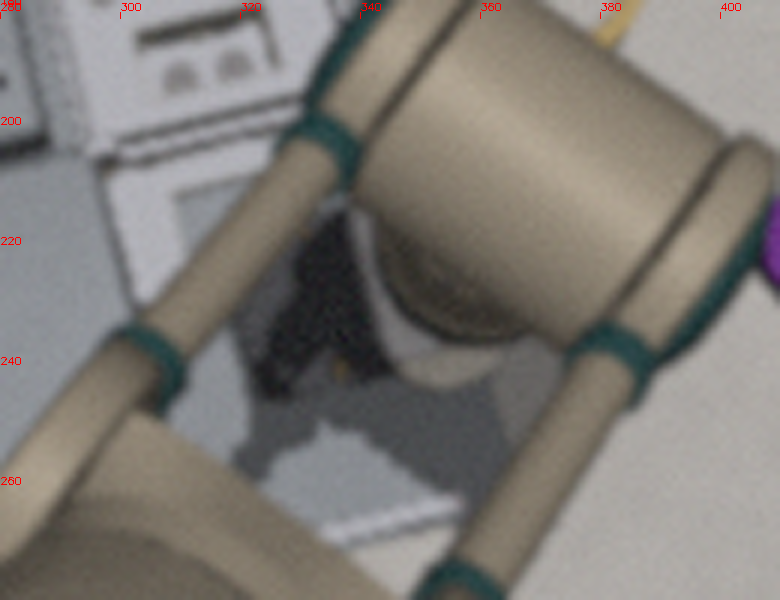

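The arm blocks the scene camera. In the top view only part of the roll's edge shows, at about (345-352, 225-244). I'll lift and move aside to look.

```bash
python3 -m jog '[[0,0,-4.8,0,0],[0,0,-4.8,0,0],[0,0,0,4.8,0],[0,0,0,4.8,0],[0,0,0,4.8,0]]'; python3 -c "
from h import *
tool()
crop('top','t3',280,180,130,100,6)
crop('scene','s3',280,130,130,130,6)
tool()"
```

```text
t: 3.5
eef_pos: [0.531, -0.4368, 0.1338]
eef_rot: [0.074, -0.694, 0.71, -0.091]
wrist_force: [1.1, -0.8, -0.5]
opening: 0.997
t3.50 st [-87.2, -210.8] z133.8 jaw ang in st -89.0 down [ 0.026 -0.02  -0.999] F [ 1.1 -0.8 -0.5] op 0.997
t3.60 st [-87.9, -216.3] z132.2 jaw ang in st -89.3 down [ 0.027 -0.024 -0.999] F [-0.1  0.8 -0.3] op 0.998
```

View pics/t3.png

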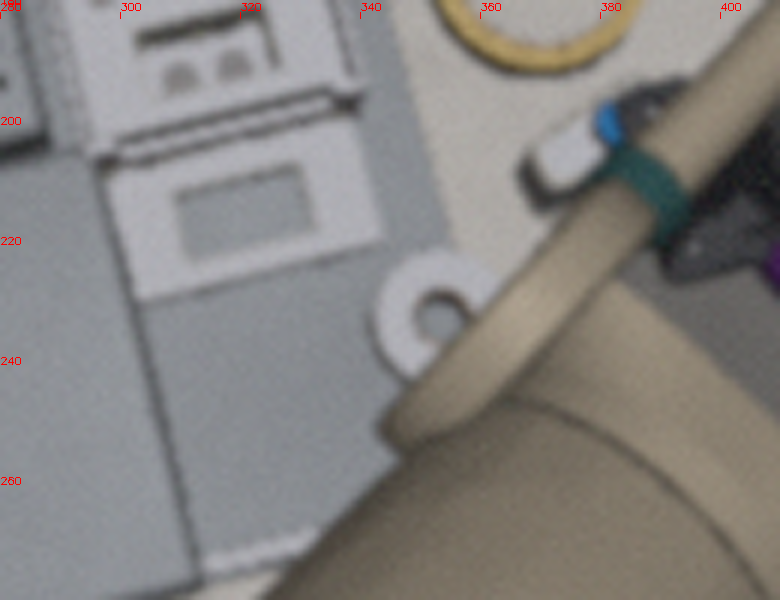

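```bash
python3 -c "
from h import *
d=snapshot('top');print('roll',st(px2w(d,[(353.2,233.3)],.036)));tool()"; for i in 1 2; do python3 -m jog '[[0,0,0,0,0]]' >/dev/null; python3 -c "from h import *; tool();s=get_state();print(s['joints'],s['joint_vel'])"; done;  python3 -c "from h import *; go(-96,-68,60)"
```

```text
roll [[-99.5, -68.7]]
t3.65 st [-88.2, -212.2] z131.6 jaw ang in st -89.3 down [ 0.025 -0.019 -1.   ] F [ 0.8  1.6 -0. ] op 0.997
t3.75 st [-88.6, -211.1] z130.7 jaw ang in st -89.3 down [ 0.023 -0.017 -1.   ] F [-0.1  1.   0.2] op 1.000
[-0.79422492  0.47061191  1.38719769  0.00518044  1.25567101  0.54571226] [-0.01197608  0.01616275 -0.01263065 -0.00687645 -0.00672652  0.00291585]
t3.85 st [-88.7, -209.8] z130.3 jaw ang in st -89.2 down [ 0.022 -0.015 -1.   ] F [ 0.6 -0.   0.2] op 1.001
[-0.79351615  0.47016254  1.38915948  0.00534764  1.25584255  0.54587264] [ 0.00873627 -0.00387873  0.01884471  0.00802708  0.01079808  0.0013686 ]
t3.85 st [-88.7, -209.8] z130.3 jaw ang in st -89.2 down [ 0.022 -0.015 -1.   ] F [ 0.6 -0.   0.2] op 1.001
tool shift cm [  0.66   6.73 -14.32]
```

```bash
python3 -m jog '[[0,0.4,2,-4.5,0],[0,0.3,2,-4.5,0],[0,0.3,2,-4.5,0],[0,0,0,-0.8,0]]' >/dev/null; python3 -c "from h import *; go(-99.5,-68.7,15);snapshot('top');go(-99.5,-68.7,15)"
```

```text
t4.25 st [-101.2, -61.6] z65.4 jaw ang in st -89.2 down [ 0.021 -0.015 -1.   ] F [-0.7  1.8  0. ] op 0.999
tool shift cm [-0.07  5.06  0.61]
t4.30 st [-99.5, -63.6] z67.1 jaw ang in st -89.2 down [ 0.025 -0.018 -1.   ] F [ 0.1  0.8 -0.3] op 1.003
tool shift cm [0.11 5.22 0.39]
```

```bash
python3 -m jog '[[0,0.1,2.6,0.3,0],[0,0.1,2.4,0,0]]' >/dev/null; python3 -c "from h import *; go(-99.5,-68.7,15);snapshot('top');go(-99.5,-68.7,15)"
```

```text
t4.50 st [-96.4, -70.4] z21.7 jaw ang in st -89.0 down [ 0.035 -0.026 -0.999] F [-0.  -0.2  0.1] op 1.001
tool shift cm [ 0.33  0.65 -0.19]
t4.55 st [-97.8, -69.0] z18.4 jaw ang in st -89.0 down [ 0.031 -0.023 -0.999] F [-0.8  1.7 -1.4] op 0.996
tool shift cm [ 0.18  0.34 -0.05]
```

```bash
python3 -m jog '[[255,0.1,0.3,-0.1,0],[255,0.1,0.1,0,0],[255,0.05,0.1,0,0]]' >/dev/null; python3 -c "from h import *; go(-99.5,-68.7,15)"
```

```text
t4.85 st [-98.5, -70.6] z15.2 jaw ang in st -89.0 down [ 0.034 -0.026 -0.999] F [ 0.7 -0.3 -0.1] op 0.777
tool shift cm [ 0.1   0.01 -0.19]
```

```bash
python3 -m jog '[[255,0.05,0.1,-0.1,0],[255,0,0.1,0,0],[255,0,0,0,0]]' >/dev/null; python3 -c "from h import *; go(-99.5,-68.7,15);"
```

```text
t5.15 st [-98.1, -71.3] z15.3 jaw ang in st -89.0 down [ 0.038 -0.028 -0.999] F [-0.5 -0.5 -1.3] op 0.616
tool shift cm [ 0.14  0.02 -0.26]
```

```bash
python3 -m jog '[[255,0,-2,0,0],[255,0,-3,0,0],[255,0,0,0,0]]' >/dev/null; python3 -c "from h import *; go(-148,-148,50); go(-148,-148,8);crop('top','t4',280,180,130,100,6)"
```

```text
t5.45 st [-99.9, -69.4] z66.1 jaw ang in st -89.0 down [ 0.037 -0.028 -0.999] F [ 0.7 -0.3 -1.3] op 0.614
tool shift cm [5.   1.74 7.71]
t5.45 st [-99.9, -69.4] z66.1 jaw ang in st -89.0 down [ 0.037 -0.028 -0.999] F [ 0.7 -0.3 -1.3] op 0.614
tool shift cm [5.12 5.94 7.56]
```

View pics/t4.png

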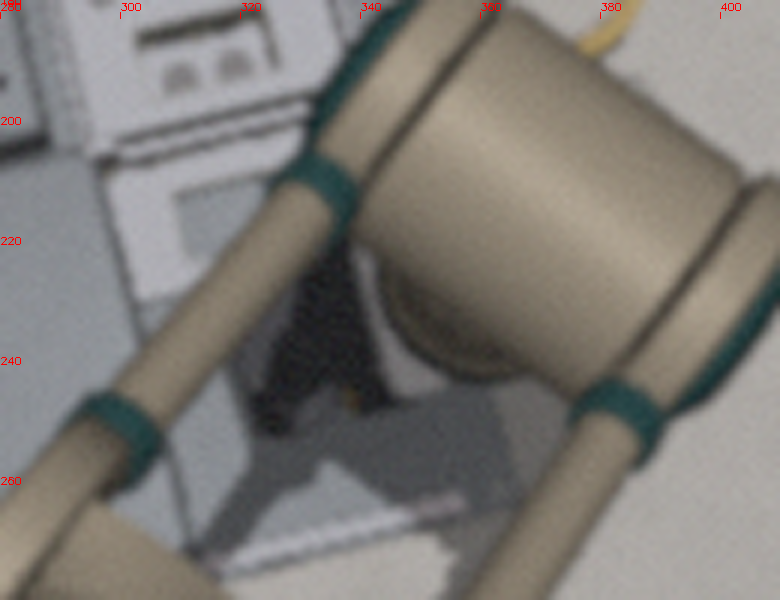

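The opening stays at 58 mm after lifting, so the roll is held (it is hidden behind the wrist in the picture). Carrying it across.

```bash
python3 -m jog '[[255,2.6,0,3.9,0],[255,2.4,0,3.7,0],[255,0,0,0,0]]' >/dev/null; python3 -c "from h import *; go(-148,-148,8)"; python3 -c "from h import *;snapshot('top');go(-148,-148,8)"
```

```text
t5.80 st [-150.4, -144.7] z62.4 jaw ang in st -88.7 down [ 0.032 -0.023 -0.999] F [-0.7 -0.1 -0.8] op 0.613
tool shift cm [-0.09  5.45  0.17]
t5.85 st [-149.7, -142.0] z61.9 jaw ang in st -88.7 down [ 0.031 -0.02  -0.999] F [ 0.5  0.4 -0.8] op 0.616
tool shift cm [-0.02  5.41  0.46]
```

```bash
python3 -m jog '[[255,0,2.6,0.4,0],[255,0,1.8,0.2,0]]' >/dev/null; python3 -c "from h import *; go(-148,-148,8)"; python3 -c "from h import *;snapshot('top');go(-148,-148,8)"
```

```text
t6.05 st [-147.7, -148.5] z17.5 jaw ang in st -88.8 down [ 0.033 -0.02  -0.999] F [-0.5  0.2 -0.5] op 0.612
tool shift cm [ 0.06  0.95 -0.07]
t6.10 st [-148.3, -147.1] z15.0 jaw ang in st -88.8 down [ 0.03  -0.017 -0.999] F [ 0.1  0.1 -2.1] op 0.612
tool shift cm [-0.02  0.7   0.07]
```

```bash
python3 -m jog '[[255,0,0.5,0,0],[255,0,0.2,0,0]]' >/dev/null; python3 -c "from h import *; tool();snapshot('top');go(-148,-148,8)"
```

```text
t6.30 st [-148.2, -145.0] z7.1 jaw ang in st -88.7 down [ 0.027 -0.014 -1.   ] F [-6.5  0.5 15.5] op 0.612
t6.35 st [-148.0, -145.1] z7.4 jaw ang in st -88.7 down [ 0.028 -0.015 -1.   ] F [ 0.5  1.  -0.4] op 0.614
tool shift cm [ 0.   -0.06  0.29]
```

```bash
python3 -m jog '[[40,0,0,0,0],[40,0,-0.1,0,0],[40,0,-1,0,0],[40,0,-4,0,0],[40,0,-4.5,0,0]]' >/dev/null; python3 -c "from h import *; tool();
d=snapshot('top');e=snapshot('scene');crop('top','t5',280,180,130,100,6)
crop('scene','s5',280,130,130,130,6)
go(-33,0,80)"
```

```text
t6.85 st [-151.4, -137.3] z101.8 jaw ang in st -88.6 down [ 0.02  -0.004 -1.   ] F [ 1.2 -0.   0.5] op 0.842
t7.05 st [-150.4, -139.2] z103.2 jaw ang in st -88.6 down [ 0.024 -0.009 -1.   ] F [-0.8  0.6  0.1] op 0.838
tool shift cm [-12.04   2.37 -13.65]
```

View pics/t5.png

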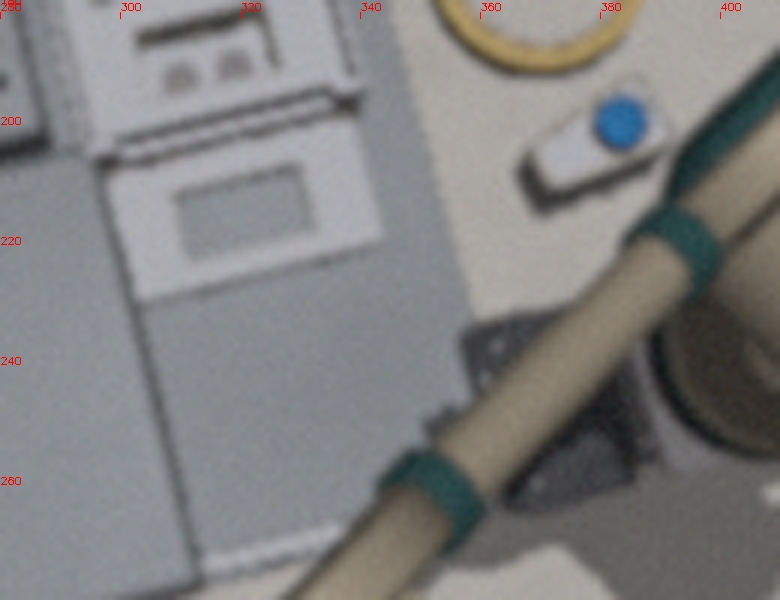

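View pics/s5.png

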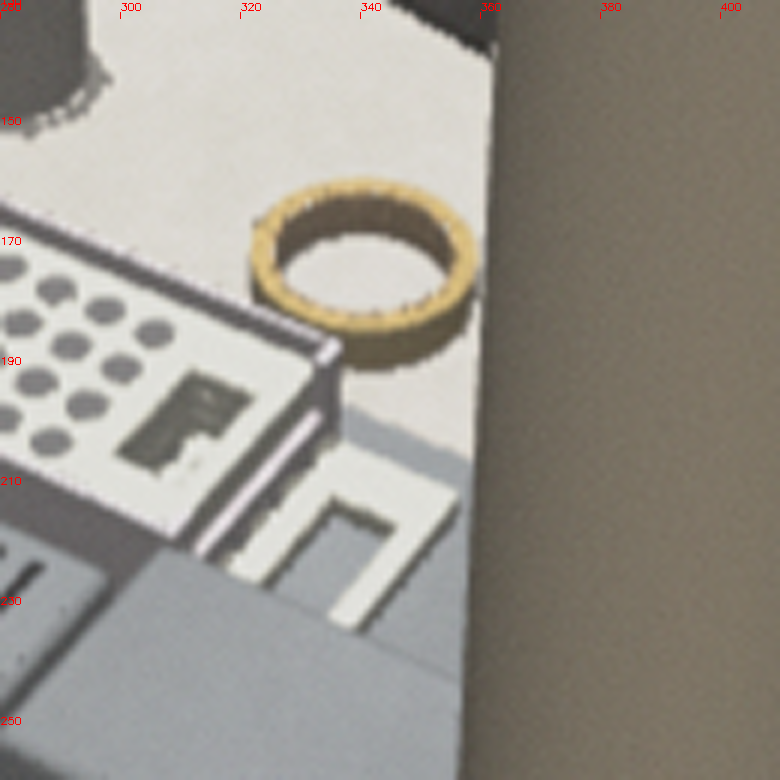

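Roll is clear of the table; it's still hidden by the wrist at its drop point. The window is unchanged, with corners at about (309,212), (329.5,207.5), (332,218) and (311.5,222.5). Moving above it.

```bash
python3 -m jog '[[212,-3,0.3,-3.4,1],[212,-3,0.3,-3.4,1],[212,-3,0.3,-3.4,0],[212,-3,0.3,-3.4,0]]' >/dev/null; python3 -c "from h import *; go(-33,0,50);
d=crop('top','t6',280,180,130,100,6)
go(-33,0,50)"
```

```text
t7.45 st [-32.6, -2.5] z87.2 jaw ang in st -91.3 down [ 0.018 -0.008 -1.   ] F [-0.2 -0.1  1.1] op 0.540
tool shift cm [ 0.1   3.71 -0.29]
t7.50 st [-28.5, 3.8] z86.5 jaw ang in st -91.1 down [ 0.019 -0.002 -1.   ] F [ 1.2  2.9 -0.4] op 0.492
tool shift cm [0.51 3.64 0.37]
```

View pics/t6.png

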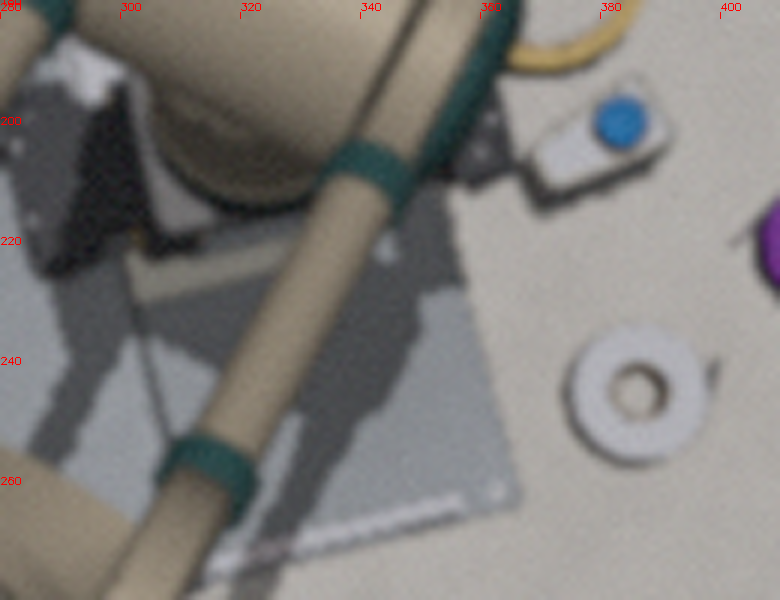

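The roll lies flat on the bench at (386,245), clear of the board. Next I descend towards the window.

```bash
python3 -m jog '[[212,0.3,2,0.2,-1],[212,0.1,2,0,0]]' >/dev/null; python3 -c "from h import *; go(-33,0,13);snapshot('top');go(-33,0,13)"
```

```text
t7.70 st [-29.3, 4.9] z45.3 jaw ang in st -89.7 down [ 0.02  -0.001 -1.   ] F [-0.1 -0.7 -0.9] op 0.323
tool shift cm [0.43 3.23 0.47]
t7.75 st [-31.4, 6.4] z42.0 jaw ang in st -89.7 down [ 0.015  0.002 -1.   ] F [-0.7 -0.4 -0.6] op 0.281
tool shift cm [0.21 2.9  0.63]
```

```bash
python3 -m jog '[[212,0.2,1,0.6,0],[212,0.1,0,0.1,0]]' >/dev/null; python3 -c "from h import *; go(-33,0,13);snapshot('top');go(-33,0,13)"
```

```text
t7.95 st [-36.1, 0.4] z29.1 jaw ang in st -89.7 down [ 0.01   0.004 -1.   ] F [-0.  -0.1  0.4] op 0.166
tool shift cm [-0.29  1.61  0.05]
t8.00 st [-35.7, -0.1] z30.0 jaw ang in st -89.7 down [ 0.011  0.004 -1.   ] F [-0.1  0.4 -0.2] op 0.173
tool shift cm [-0.25  1.7  -0.01]
```

```bash
python3 -m jog '[[212,-0.2,0.9,0,0],[212,0,0.6,0,0]]' >/dev/null; python3 -c "from h import *; go(-33,0,13);snapshot('top');go(-33,0,13)"
```

```text
t8.20 st [-32.7, -2.0] z15.8 jaw ang in st -89.8 down [ 0.015  0.002 -1.   ] F [ 0.   0.3 -0.3] op 0.169
tool shift cm [ 0.03  0.28 -0.2 ]
t8.25 st [-33.1, -1.8] z15.1 jaw ang in st -89.8 down [ 0.014  0.002 -1.   ] F [-0.1  0.5 -0.7] op 0.169
tool shift cm [-0.01  0.21 -0.18]
```

```bash
python3 -m jog '[[212,0.4,0.2,-0.1,0],[212,0.8,0.05,0,0],[212,1,0,0,0]]' >/dev/null; python3 -c "from h import *; go(-153,0,12.5)"
```

```text
t8.55 st [-48.0, -3.3] z13.7 jaw ang in st -90.0 down [ 0.03  0.   -1.  ] F [10.3  4.6 -3.3] op 0.167
tool shift cm [10.5  -0.18 -0.34]
```

```bash
python3 -m jog '[[212,1.5,0.05,-0.1,0],[212,1.5,0.05,-0.1,0],[212,1.5,0.05,0,0]]' >/dev/null; python3 -c "from h import *; go(-153,0,12.5);snapshot('top');go(-153,0,12.5)"
```

```text
t8.85 st [-79.2, -5.9] z14.8 jaw ang in st -90.3 down [ 0.063 -0.005 -0.998] F [ 9.2  4.1 -0.5] op 0.171
tool shift cm [ 7.39 -0.23 -0.56]
t8.90 st [-81.8, -5.3] z14.6 jaw ang in st -90.3 down [ 0.06  -0.005 -0.998] F [ 5.4  2.3 -1.7] op 0.165
tool shift cm [ 7.12 -0.21 -0.5 ]
```

```bash
python3 -m jog '[[212,1.5,0.2,-0.3,0],[212,1.5,0.15,-0.2,0],[212,1.5,0.1,-0.2,0]]' >/dev/null; python3 -c "from h import *; go(-153,0,12.5);snapshot('top');go(-153,0,12.5)"
```

```text
t9.20 st [-118.3, -4.4] z12.4 jaw ang in st -90.4 down [ 0.083 -0.015 -0.996] F [4.  1.5 3.4] op 0.170
tool shift cm [ 3.46 -0.29 -0.41]
t9.25 st [-121.3, -2.9] z11.8 jaw ang in st -90.4 down [ 0.079 -0.013 -0.997] F [ 1.  -0.3  3.6] op 0.174
tool shift cm [ 3.16 -0.31 -0.26]
```

```bash
python3 -m jog '[[212,1.3,0.05,-0.2,0],[212,1,0.05,-0.1,0]]' >/dev/null; python3 -c "from h import *; go(-153,0,12.5);crop('top','t7',240,130,160,145,4);go(-153,0,12.5)"
```

```text
t9.45 st [-143.9, -0.8] z10.3 jaw ang in st -90.4 down [ 0.082 -0.016 -0.996] F [1.7 0.3 0.9] op 0.167
tool shift cm [ 0.89 -0.29 -0.07]
t9.50 st [-145.6, 0.1] z9.8 jaw ang in st -90.4 down [ 0.08  -0.015 -0.997] F [0.1 0.5 0.3] op 0.173
tool shift cm [ 0.72 -0.32  0.02]
```

View pics/t7.png

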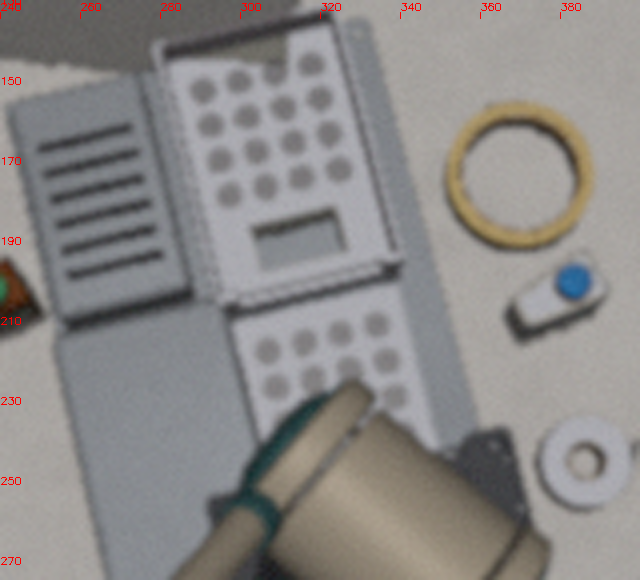

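Plate_1's trailing edge is at the gate, around row 205. The stack's windows now line up, so it looks to be dropping. Nudging plate_1 to the near stop.

```bash
for i in 1 2; do python3 -m jog '[[212,0.4,-0.1,0,0]]' >/dev/null; python3 -c "from h import *; tool()"; done
```

```text
t9.60 st [-146.7, -0.1] z10.6 jaw ang in st -90.7 down [ 0.087 -0.014 -0.996] F [22.8 11.3 -9.7] op 0.164
t9.70 st [-146.5, -0.2] z11.2 jaw ang in st -91.0 down [ 0.096 -0.012 -0.995] F [ 18.8   7.6 -13.5] op 0.169
```

```bash
python3 -m jog '[[212,-0.6,0,0,0],[212,-0.3,-1.5,0,0],[212,-0.3,-3,0,0],[212,0,-4,3,0],[212,0,-3,4,0]]' >/dev/null;python3 -m jog '[[212,0,0,4.8,0],[212,0,0,4.8,0],[212,0,0,4.8,0]]' >/dev/null; python3 -c "from h import *; tool();crop('top','t8',240,130,160,145,4);tool()"
```

```text
t10.50 st [-156.3, -203.1] z128.3 jaw ang in st -90.5 down [ 0.069  0.006 -0.998] F [ 0.9  0.2 -0.4] op 0.167
t10.55 st [-156.5, -213.0] z127.6 jaw ang in st -90.7 down [ 0.072 -0.004 -0.997] F [ 3.8 -7.3  0. ] op 0.165
```

View pics/t8.png

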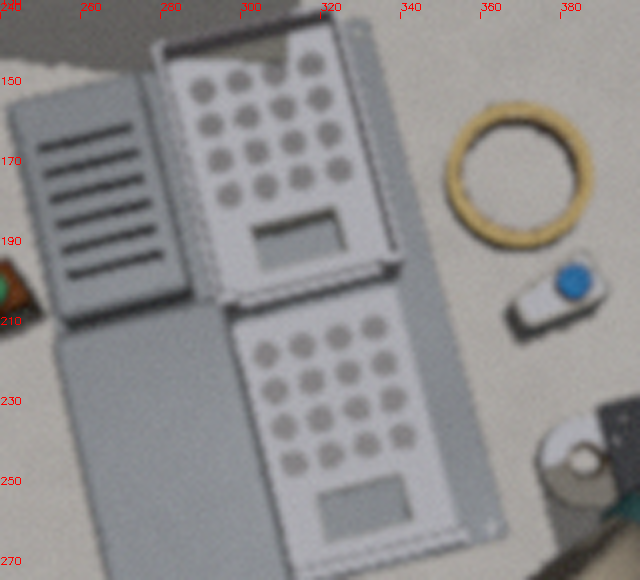

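Run:
```python
from h import *
d=crop('top','t9',290,190,80,90,6)
print(st(px2w(d,[(319.5,253),(341.3,248.3),(342.8,260.5),(321.3,265.5)],.02)))
print(st(px2w(d,[(298.3,210.5),(339.3,202),(356.3,262.5),(313.3,273)],.02)))
```

```text
[[-126.1, 25.0], [-127.8, -31.5], [-158.4, -27.6], [-157.6, 28.1]]
[[-7.4, 51.8], [-11.0, -56.3], [-171.4, -59.4], [-170.9, 52.1]]
```

View pics/t9.png

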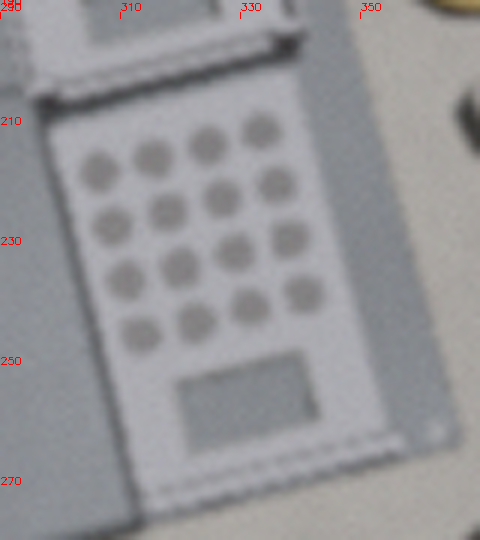

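Plate_1 lies square at about x -90 with a dark gap behind it at row 205, so it is clear of the outlet and against the near stop. Its front edge is at rows 263-272. Next I check the stack in the scene view while turning the gripper 90°.

```bash
python3 -m jog '[[100,0,0,0,8],[100,0,0,0,8],[100,0,0,0,8],[100,0,0,0,8],[100,0,0,0,8]]' >/dev/null;python3 -c "from h import *;tool()"; python3 -m jog '[[100,0,0,0,8],[100,0,0,0,8],[100,0,0,0,8],[100,0,0,0,8],[100,0,0,0,8]]' >/dev/null; python3 -c "from h import *; go(-92,-78,60);crop('scene','s10',230,150,170,130,4);go(-92,-78,60);print(get_state()['joints'])"
```

```text
t11.10 st [-162.6, -201.3] z120.1 jaw ang in st -132.3 down [ 0.053  0.016 -0.998] F [ 0.3  0.  -0.2] op 0.559
t11.60 st [-167.7, -190.7] z114.7 jaw ang in st -174.0 down [ 0.036  0.031 -0.999] F [-0.3 -0.6 -0.4] op 0.610
tool shift cm [10.31  6.04 -8.46]
t11.65 st [-167.8, -190.4] z114.5 jaw ang in st -174.2 down [ 0.036  0.032 -0.999] F [0.1 0.2 0.5] op 0.607
tool shift cm [10.3   6.02 -8.43]
[-0.91158419  0.4070018   1.53950575  0.05151887  1.19881397  1.89263972]
```

View pics/s10.png

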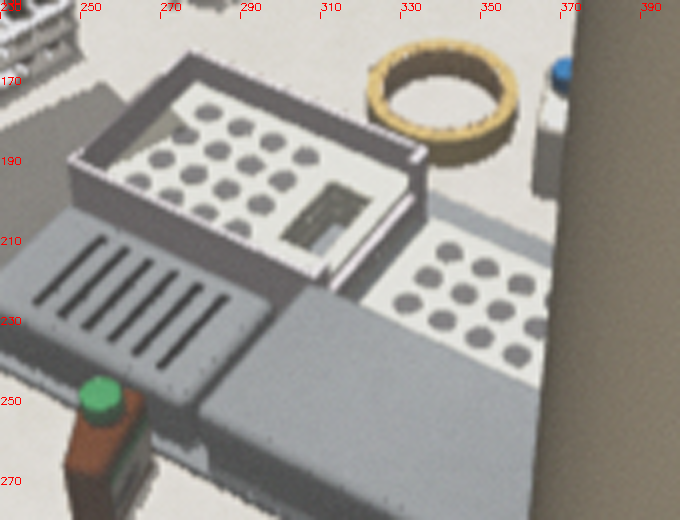

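The stack has dropped flat: more of the magazine's inner wall shows, and the grey board is visible through the window at about (313,208). Moving to the -y side of plate_1.

```bash
python3 -m jog '[[100,0,0,0,5.5],[100,3.3,1.3,-2.8,0],[100,3.3,1.3,-2.6,0],[100,3,1.3,-2.2,0]]' >/dev/null; python3 -c "from h import *; go(-92,-82,13);snapshot('top');go(-92,-82,13)"
```

```text
t12.05 st [-94.4, -91.5] z78.6 jaw ang in st -179.7 down [ 0.03   0.032 -0.999] F [ 0.1 -0.4 -0.7] op 0.613
tool shift cm [ 0.78  6.59 -0.  ]
t12.10 st [-92.8, -84.1] z76.5 jaw ang in st -179.6 down [ 0.027  0.041 -0.999] F [-0.4  4.4 -1.2] op 0.605
tool shift cm [-0.01  6.35  0.15]
```

```bash
python3 -m jog '[[100,-0.2,2.5,0.1,0],[100,0,2,0,0]]' >/dev/null; python3 -c "from h import *; go(-92,-82,13);snapshot('top');go(-92,-82,13)"
```

```text
t12.30 st [-91.2, -80.9] z31.6 jaw ang in st -179.0 down [ 0.026  0.041 -0.999] F [ 0.2 -0.1 -0.3] op 0.604
tool shift cm [-0.17  1.86  0.14]
t12.35 st [-92.5, -79.2] z28.8 jaw ang in st -179.0 down [ 0.022  0.044 -0.999] F [-1.4  1.1 -1.1] op 0.607
tool shift cm [-0.34  1.57  0.01]
```

```bash
python3 -m jog '[[100,-0.3,0.9,0,-0.5],[100,-0.1,0.4,0,-0.5]]' >/dev/null; python3 -c "from h import *; go(-92,-82,13);snapshot('top');go(-92,-82,13)"
```

```text
t12.55 st [-93.1, -81.5] z14.6 jaw ang in st -177.7 down [ 0.019  0.046 -0.999] F [-0.   0.3  0.7] op 0.610
tool shift cm [-0.06  0.16 -0.1 ]
t12.60 st [-93.0, -81.8] z14.5 jaw ang in st -177.7 down [ 0.019  0.046 -0.999] F [ 0.8 -0.5  0.3] op 0.606
tool shift cm [-0.03  0.15 -0.1 ]
```

```bash
python3 -m jog '[[100,0.8,0.1,0,1],[100,1,0,0,1],[100,1,0,0,0]]' >/dev/null; python3 -c "from h import *; go(-92,32,12.5);snapshot('top');go(-92,32,12.5)"
```

```text
t12.90 st [-93.4, -54.9] z15.8 jaw ang in st 180.0 down [ 0.021  0.044 -0.999] F [ 0.4 -0.3 -0.2] op 0.607
tool shift cm [ 8.67  0.67 -0.13]
t12.95 st [-93.9, -52.4] z15.8 jaw ang in st -179.9 down [ 0.02   0.046 -0.999] F [-0.5  1.5 -0.3] op 0.607
tool shift cm [ 8.42  0.68 -0.18]
```

```bash
python3 -m jog '[[100,1.2,0.2,0,0],[100,1.4,0.1,0,0]]' >/dev/null; python3 -c "from h import *; go(-92,32,12.5);crop('top','t11',240,130,160,145,4);go(-92,32,12.5)"
```

```text
t13.15 st [-92.8, -26.8] z15.1 jaw ang in st -180.0 down [ 0.024  0.042 -0.999] F [ 1.1 -1.  -0.5] op 0.614
tool shift cm [ 5.87  0.48 -0.08]
t13.20 st [-93.7, -23.5] z14.9 jaw ang in st -179.9 down [ 0.021  0.046 -0.999] F [-1.8  1.6  0.1] op 0.606
tool shift cm [ 5.53  0.47 -0.17]
```

View pics/t11.png

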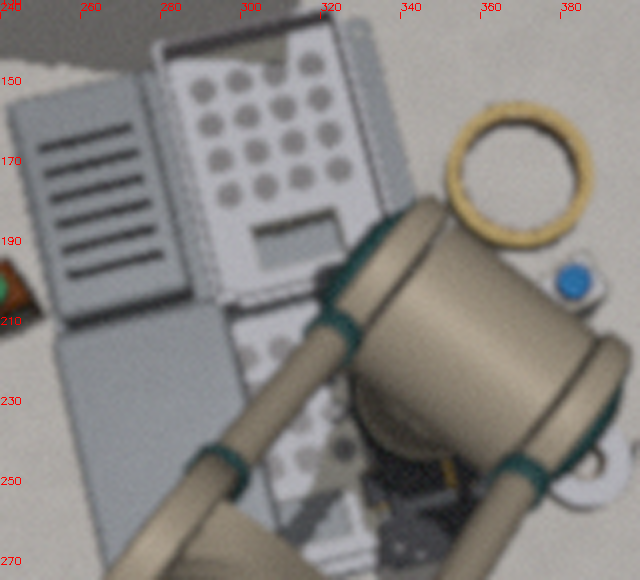

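The plate is sliding under the hood: the mark columns and the window (now about (318,260)) have shifted left. Continuing.

```bash
python3 -m jog '[[100,1.4,0.2,0,0],[100,1.4,0.15,0,0]]' >/dev/null; python3 -c "from h import *; go(-92,32,12.5);snapshot('top');go(-92,32,12.5)"; python3 -m jog '[[100,0.9,0.1,0,0]]' >/dev/null; python3 -c "from h import *; go(-92,32,12.5);snapshot('top');go(-92,32,12.5)"
```

```text
t13.40 st [-92.9, 5.3] z13.0 jaw ang in st -179.9 down [ 0.023  0.043 -0.999] F [ 0.2 -1.3  0.2] op 0.607
tool shift cm [ 2.67  0.15 -0.09]
t13.45 st [-93.7, 8.3] z12.7 jaw ang in st -179.9 down [ 0.021  0.046 -0.999] F [-0.   2.6  0.3] op 0.609
tool shift cm [ 2.37  0.13 -0.18]
t13.55 st [-93.2, 17.3] z12.3 jaw ang in st -179.9 down [ 0.022  0.045 -0.999] F [ 0.6 -2.1  1.9] op 0.609
tool shift cm [ 1.47  0.04 -0.13]
t13.60 st [-94.4, 20.5] z11.9 jaw ang in st -179.9 down [ 0.019  0.049 -0.999] F [-0.2  1.6 -0.5] op 0.609
tool shift cm [ 1.15 -0.01 -0.25]
```

```bash
for i in 1 2 3; do python3 -m jog '[[100,0.5,0,0,0]]' >/dev/null; python3 -c "from h import *; tool()"; done
```

```text
t13.70 st [-94.4, 25.9] z11.9 jaw ang in st -179.9 down [ 0.019  0.049 -0.999] F [ 0.4 -0.3 -0.3] op 0.608
t13.80 st [-94.2, 30.8] z12.1 jaw ang in st -179.8 down [ 0.02   0.048 -0.999] F [ 2.5 -5.7 -0.6] op 0.610
t13.90 st [-93.9, 31.0] z12.8 jaw ang in st -179.6 down [ 0.022  0.038 -0.999] F [ -2.7 -18.4  -0.3] op 0.608
```

Firm contact (18 N) at the expected y. One more small push, then retreat and look.

```bash
python3 -m jog '[[100,0.5,0,0,0]]' >/dev/null; python3 -c "from h import *; tool()"; python3 -m jog '[[100,-1,0,0,0],[100,-2.5,0,0,0],[100,-2,-3,0,0],[100,-1,-4.5,0,0],[100,-2,-4,0,0]]' >/dev/null;python3 -m jog '[[100,-4.8,0,0,0],[100,-4.8,0,0,0],[100,-4.8,0,0,0]]' >/dev/null; python3 -c "
from h import *; tool();crop('top','t12',240,130,160,145,4);crop('scene','s12',230,150,170,130,4);tool()"
```

```text
t14.00 st [-93.8, 30.9] z13.6 jaw ang in st -179.4 down [ 0.025  0.028 -0.999] F [ -3.  -13.   -0.2] op 0.602
t14.80 st [-95.3, -201.0] z126.4 jaw ang in st -179.2 down [ 0.021  0.038 -0.999] F [ 0.4 -0.2  0. ] op 0.606
t14.90 st [-96.1, -205.9] z124.3 jaw ang in st -179.4 down [ 0.021  0.035 -0.999] F [ 0.2  1.4 -0.7] op 0.607
```

View pics/t12.png

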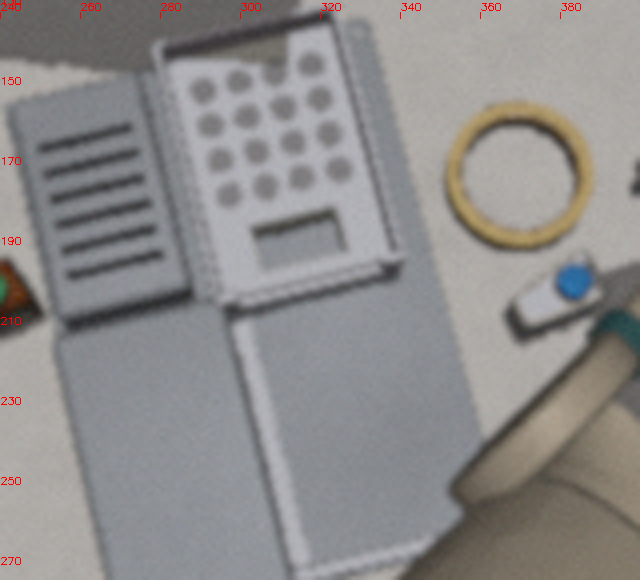

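View pics/s12.png

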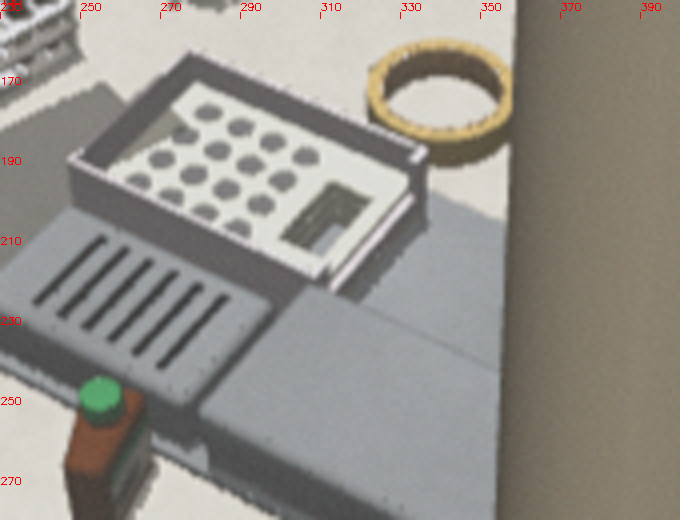

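Run:
```python
from h import *
d=crop('top','t13',285,200,50,80,7)
im=d['image'].astype(int)
for r in (215,225,235,245,255,265):
    row=im[r].sum(1)/3; g=cv2.GaussianBlur(im[r-2:r+3].mean(axis=(0,2)).reshape(1,-1).astype(np.float32),(3,1),0)[0]
    seg=g[290:335];pk=290+seg[5:32].argmax();df=np.diff(g[pk:pk+6]);e=pk+df.argmin()+.5
    print(r,pk,e,st(px2w(d,[(e,r)],.02)))
tool()
```

```text
215 296 296.5 [[-17.7, 59.0]]
225 299 299.5 [[-44.7, 57.5]]
235 301 301.5 [[-70.9, 58.5]]
245 304 304.5 [[-97.4, 57.1]]
255 306 306.5 [[-123.1, 58.1]]
265 309 309.5 [[-149.3, 56.7]]
t14.95 st [-96.2, -201.9] z124.1 jaw ang in st -179.4 down [ 0.019  0.039 -0.999] F [-0.1 -0.4 -0.5] op 0.607
```

View pics/t13.png

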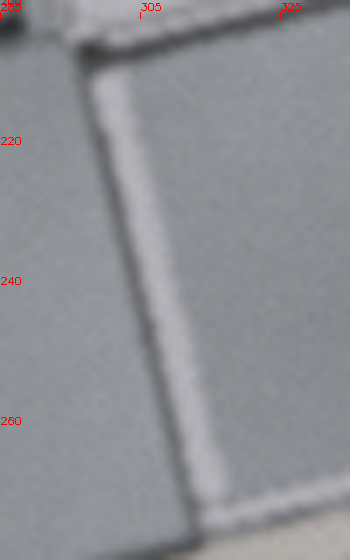

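Run:
```python
from h import *
d=snapshot("top");im=d['image'].astype(np.float32).mean(2)
es=[]
for r in range(214,267,6):
    g=im[r-1:r+2].mean(0); c=298+ (r-214)*14/53
    a=int(c);pk=a+g[a:a+9].argmax();e=pk+np.diff(g[pk:pk+7]).argmin()+.5;es.append((e,r))
P=np.array(st(px2w(d,es,.02)));print(P.tolist());print(np.degrees(np.polyfit(P[:,0],P[:,1],1)[0]),P[:,1].mean())
```

```text
[[-19.5, 40.9], [-35.2, 42.1], [-51.5, 40.7], [-67.0, 41.9], [-82.5, 43.0], [-98.6, 41.7], [-114.5, 40.4], [-129.8, 41.5], [-145.0, 42.7]]
-0.2737256068879649 41.65555555555556
```

The trailing edge is at y = 41.7 mm against an expected 42, with 0.3° skew, so plate_1 is home. Last check is the roll and bystanders.

```bash
python3 -m jog '[[100,-3,-4,0,0],[100,-3,-4,0,0],[100,-4,0,0,0],[100,-4,0,0,0],[100,-4,0,0,0]]' | head -2;python3 -m jog '[[100,-4,0,0,0],[100,0,0,0,0],[100,0,0,0,0]]' | head -2; python3 -c "
from h import *; tool();crop('top','t14',230,130,200,150,4);tool()"
```

```text
t: 15.5
eef_pos: [0.5559, -0.5892, 0.194]
t: 15.8
eef_pos: [0.5662, -0.6278, 0.1866]
t15.80 st [-93.9, -404.9] z186.6 jaw ang in st -178.7 down [ 0.001  0.072 -0.997] F [-0.2  1.5 -0.2] op 0.608
t15.85 st [-94.2, -404.7] z186.1 jaw ang in st -178.7 down [-0.     0.072 -0.997] F [ 0.3  0.5 -0.6] op 0.608
```

View pics/t14.png

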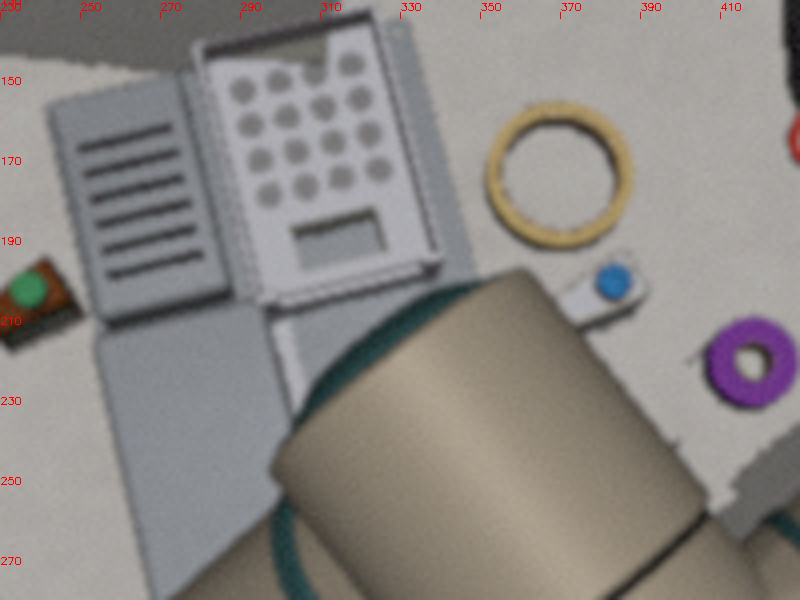

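```bash
python3 -c "
from h import *; crop('scene','s14',300,140,140,140,5)"
```

```text
(no output)
```

View pics/s14.png

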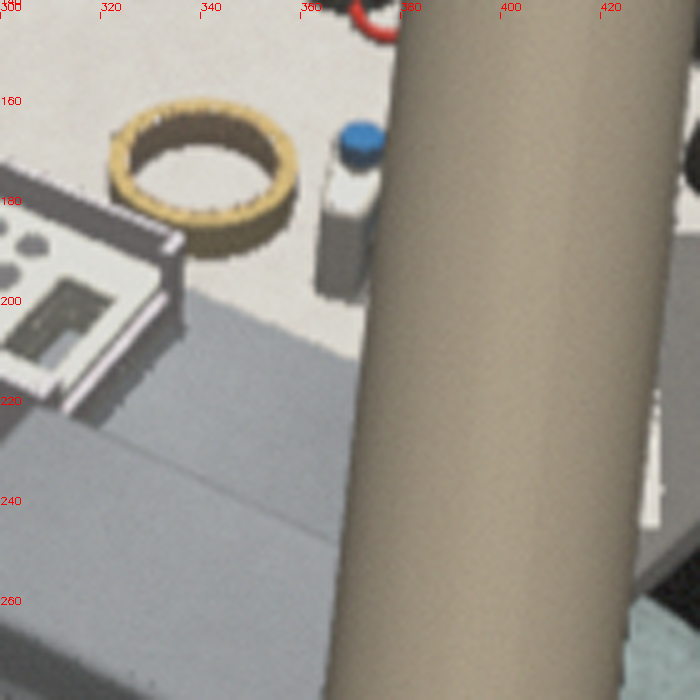

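The tape and bottles are unmoved. The elbow hides the roll, with only its tail showing at (398,241), so I'll swing the arm high to the other side to see it.

```bash
python3 -m jog '[[100,4.5,-2,0,0],[100,4.5,-1.5,0,0],[100,4.8,0,0,0],[100,4.8,0,0,0],[100,4.8,0,0,0]]' | head -2;python3 -m jog '[[100,4.8,-0.3,0,0],[100,4.8,-0.3,0,0],[100,4.8,-0.3,0,0],[100,4.8,-0.3,0,0],[100,4.8,-0.3,0,0]]' | head -2;python3 -m jog '[[100,4.8,-0.3,0,0],[100,4.8,-0.3,0,0],[100,0,0,0,0],[100,0,0,0,0]]' | head -2; python3 -c "
from h import *; tool();crop('top','t15',230,130,200,150,4);tool()"
```

```text
t: 16.4
eef_pos: [0.507, -0.3947, 0.235]
t: 16.9
eef_pos: [0.4429, -0.1562, 0.2721]
t: 17.3
eef_pos: [0.4099, -0.0537, 0.2893]
t17.30 st [-123.2, 189.4] z289.3 jaw ang in st -177.6 down [ 0.009  0.081 -0.997] F [ 0.8 -0.1  0. ] op 0.606
t17.35 st [-123.4, 189.4] z289.3 jaw ang in st -177.7 down [ 0.008  0.082 -0.997] F [-0.   0.5  0.1] op 0.605
```

View pics/t15.png

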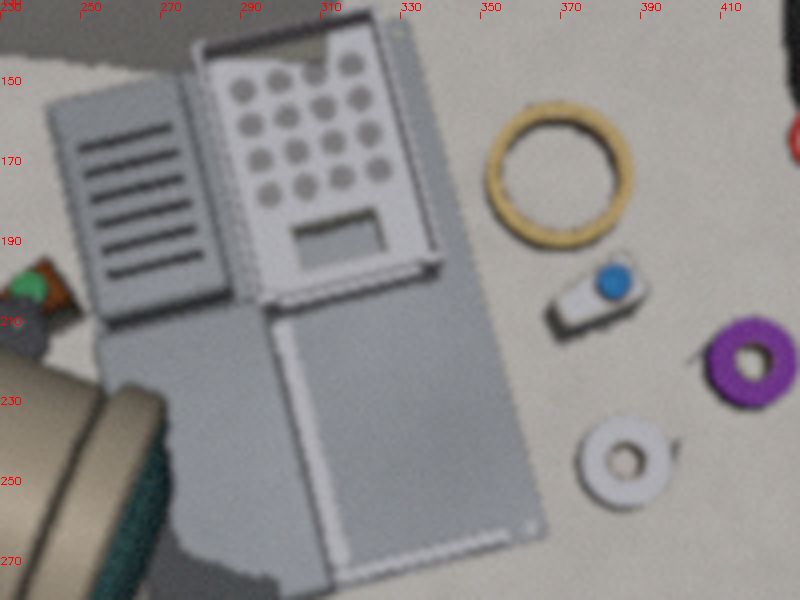

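The roll lies flat at (386,245), plate_1's edge strip runs from (300,211) to (316,270), the stack is seated and the bystanders are unmoved. Handing in.

```bash
python3 -c "
from cell import *; print(hand_in())"
```

```text
the job is handed in; nothing more can be done
None
```

The job is handed in at about 17 s of the 67 s allowed. No verdict is reported, so this rests on my own last checks.

**What I did:**
- Put the label roll on the bench beside the table.
- Dragged plate_1 by its window to the near stop.
- Pushed it sideways under the hood with spread fingers until it met firm resistance (about 18 N).

**Last checks:**
- **plate_1:** its trailing edge is at station y of about 41.7 mm, against 42 mm when fully home. It is about 0.3° out of square.
- **Stack:** plates 2 to 4 look dropped and flat in the magazine. I judged this from the pictures and did not measure their heights.
- **Roll:** flat on the bench, clear of the board.
- **Tape and bottles:** at their starting positions in the pictures.
- **Robot:** well clear of everything, with no force on the wrist.

**What went wrong or disagreed:**
- The first grip on the roll was too shallow because the arm crept upwards during hold rows.
- A correction I typed with the wrong sign pushed the roll about 15 mm. I found it again with the camera and gripped it properly.
- The tool picked up a tilt of up to 0.1 rad while dragging plate_1.
- At the near stop, the camera put plate_1 3 to 4 mm short of the stop when the force showed contact. I took that as calibration error, and the plate went into the hood without catching.

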